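# Roll the bottle caddy into the trolley's covered bay

### The job

Lift the wooden bottle caddy by its round top bar, set it down on the open part of the roller row in front of the slatted roof, lined up with the row, and let go of it. Then push it from its end along the rollers under the roof until it is fully home: the sprung buffer at the back pressed in and the catch up behind the caddy, so that it stays there when you take the hand away. Keep it upright, do not drop it or ram the buffer, and leave the glasses and the jigger where they stand.

Things in the scene. Friction and masses are not known exactly. Their poses are not given: they have to be found in the camera images.
- caddy_center (a point): Centre of the loose pale-timber bottle caddy, 65 mm above its underside. Open crate 200 mm long (its x), 96 wide (its y), 130 high, 0.6 to 0.95 kg; six small bottles fixed in it, tops at 69 mm. Each end is a flat upright board 10 mm thick, 96 wide up to 70 mm height, 70 wide above. Both ends alike: either may go first. Starts on the trolley top to the robot's right.
- caddy_bar (a point): Middle of the caddy's carrying bar: round, 18 mm diameter, along the caddy's x between the end boards, axis 116 mm above the underside, 180 mm of free length. Axes as the caddy's.
- caddy: The same caddy, origin at the centre of its underside, axes as caddy_center's.
- runway: Roller row with bay, fixed. Origin at trolley-top height on the centre line, below the outer face of the roof's front board; x points along the row into the bay, z up. Eleven free steel rollers, tops at z = 45 mm, lie across it from x = -267 to 129 mm, one left out at -87. Side guides 21 mm above the rollers: 124 mm apart from x = -285 to -70, narrowing to 104 apart from -20 on.
- load_spot (a point): Middle of the open part of the row at roller-top height (runway x = -130 mm, z = 45 mm); axes as the runway's. The caddy is to be set down with its centre over this spot, within 40 mm along the row and 20 mm across it.
- roof_front (a point): Middle of the roof front board's lower edge (runway x = 0, z = 190 mm). The slatted roof covers runway x = 0 to 190 mm; the front board is 200 mm wide and its top is at z = 243 mm, so a hand on the caddy's bar cannot go under it.
- catch_nominal (a point): Mean place of the catch, at roller-top height (runway x = -75 mm); the real unit (catch and buffer together) is bolted up to 12 mm either way along x and is NOT reported. The catch is a sprung pawl 30 mm wide; the caddy presses it down (about 2 N) and it rises 9 mm behind the caddy once its rear end has passed. So 63 to 87 mm of a caddy that is home stay outside the roof.
- buffer (a joint): Travel (m) of the sprung plate at the back of the bay (centre 50 mm above the rollers; push the caddy at about that height): 0 out, 0.016 hard stop; 4 N at first touch, 9.6 N at the stop. The catch rises at about 0.009; let go, it rests at 0.006; let go too early, the caddy rolls back. The push stays under about 12 N up to the hard stop, where it climbs steeply: stop at 13 to 16 N. Over 40 N is ramming.
- glass_a: Stemless smoky grey drinking glass, 80 mm across, 88 mm high, loose; a bystander. Origin at the centre of its underside.
- glass_b: Stemless smoky grey drinking glass, 80 mm across, 88 mm high, loose; a bystander. Origin at the centre of its underside.
- glass_c: Stemless smoky grey drinking glass, 80 mm across, 88 mm high, loose; a bystander. Origin at the centre of its underside.
- jigger: Steel double-cone jigger, 44 mm across, 85 mm high, loose; a bystander. Origin at the centre of its underside.
Not all that is in view belongs to the job. What is shaped like the caddy but yellow is not meant.

How it is judged:
By the outcome, as a careful person would: the job done as asked, in the order asked, and still so for the second after the job is handed in, with the robot touching nothing.
It also fails if it takes over 64 s, if anything falls off the work surface, if the arm or the gripper's body presses on something with over 40 N, if the wrist force passes 120 N, or if a joint passes its speed limit or range.

### The arm

A 6-joint arm with a two-finger parallel gripper is mounted at the origin on the work surface. World frame = base frame: x ahead of the robot, y to its left, z up, the work surface at z = 0. Lengths are in mm, angles in degrees, forces in N, time in s.
With the tool pointing down it reaches from about 350 to 850 mm from the base axis. Payload 8.1 kg.
Tool frame: the origin (TCP) lies midway between the tips of the shut fingers; the grasp point (between the pads) lies 19 mm behind it (r.tcp_to_grasp is the distance from the TCP to the grasp point, in mm); z points along the fingers, y is the direction in which the jaws open and shut (so a half turn about z gives the same grasp; the last joint's range is limited). The gripper opens to 85 mm and grips with 20 to 120 N. Pads are 22 mm wide; open, the fingers measure 114 mm over their backs; the gripper's body (76 mm by 85 mm) begins 54 mm behind the grasp point. The pads swing forward as they close: fully open they stand 13 mm farther back than shut.
Start: joints at [61.226, 7.471, 85.268, -0, 87.261, -4.893], TCP at [242.882, 548.647, 231.292] pointing down, gripper open.
Joint ranges: [-169.43, 169.43], [-51.17, 129.36], [1.28, 143.12], [-76.62, 256.62], [0, 156.53], [-152.29, 152.29]. Speed limits (degrees/s): [136.94, 136.94, 159.86, 180, 180, 180].

### API

Orientations are given as [roll, pitch, yaw] about the fixed x, y, z axes, in that order (R = Rz(yaw) Ry(pitch) Rx(roll)).
In Python, from bench import r gives the robot as it stands.
- The arm moves only by the tool jog_arm, never from a script. Its argument "targets" is a list of rows, each a list of 7 numbers: the shift along the tool's x, y, z in m, then the turn, a rotation vector about the tool's x, y, z in rad, then the closure, from 0 (fully open) to 1 (shut). In form: [[dx, dy, dz, wx, wy, wz, claw], ...]. A call has 1 to 5 rows; each row is the pose to reach, as a shift and turn from the pose commanded when the call began, along the tool's axes at that moment; what a row does not reach only later rows make up. A row lasts 1/12 s, in which the tool goes at most 41.7 mm and 7.16 degrees, less where a joint would pass 70% of its speed; a pose out of reach is approached as far as the arm can. A call with a gripper value outside its range is refused whole. The fingers move at their own pace and stop on an object; "newtons" is the grip in N (left out, the last holds). Time passes only in rows, so rows that repeat a pose let the fingers close. It gives the time, the measured TCP pose, the force and the opening at its end, in the units of the state.
- r.sense(): the state, without advancing time (a new reading comes with each control period).
- r.snapshot(name): name is "side" or "top"; returns a dict with "pixels" (480x640x3 uint8, red, green, blue), "fx", "fy", "cx", "cy" (pixels), "origin" and "attitude" of the camera in the world. Camera axes: x right, y down, z forward; pixel columns grow to the right and rows downward; lengths in mm; the calibration is good to about 2 mm. A picture is of the moment at which its call begins. There is no depth.
- r.hand_in(): hands the job in, once; it reports no verdict.
The state is a dict: "time": time; "joint_pos": joint angles; "qd": joint speeds; "joint_efforts": joint torques, N m; "tool_pos": TCP position; "tcp_rot": TCP orientation; "ft_force": force on the tool from outside, world axes, zero at the start; "wrist_torque": the same for the moment, N m; "finger_gap": finger opening in mm.
Only numpy, scipy, OpenCV 4.12 (cv2) and the standard library are available. Lean on these libraries where they do the work, as an engineer would, in place of code of your own. Each camera call takes 0.05 s, during which the arm holds its last target.

## Working session

There is one attempt and no reset: what is moved stays moved. The work goes in short steps, Python scripts to look and compute and a tool call to move; the robot and the scene stay as the last step left them, time stands still between calls to the robot, and variables do not carry over. Pictures are saved under pics/ and viewed, and the job is handed in when it is done.

Besides the shell and the picture viewer there is one more tool, called after "Emit:" by a JSON object that holds its "name" and its "arguments", one argument or row to a line. jog_arm: Moves the arm, as the interface text tells. Its arguments: {"type":"object","properties":{"targets":{"type":"array","items":{"type":"array","items":{"type":"number"}}},"newtons":{"type":"number"}},"required":["targets"]}

```bash
mkdir -p pics; python3 - <<'E'
from bench import r
import cv2
for n in("side","top"):
    s=r.snapshot(n); cv2.imwrite(f"pics/{n}0.png",s["pixels"][:,:,::-1]); print({k:v for k,v in s.items() if k!="pixels"})
print(r.sense(), r.tcp_to_grasp)
E
```

```text
{'fx': 599.7782155814823, 'fy': 599.7782155814823, 'cx': 323.98185660697413, 'cy': 235.49834022833596, 'origin': array([  431.36798859, -1159.94240512,   889.65022956]), 'attitude': array([-122.49911643,   -0.52481194,   -5.33574297])}
{'fx': 467.51350837074375, 'fy': 467.51350837074375, 'cx': 321.0494896718439, 'cy': 242.4670956660888, 'origin': array([ 492.30923923,   31.23409035, 1333.2357594 ]), 'attitude': array([-176.47815758,   -0.24046858,  -89.48625115])}
{'time': 0.1, 'joint_pos': array([ 6.12264991e+01,  7.51155086e+00,  8.53251852e+01,  8.20671578e-04,
        8.72616016e+01, -4.89284554e+00]), 'qd': array([ 0.00577802, -0.21271902, -0.1553849 , -0.01515862,  0.0163484 ,
       -0.0969534 ]), 'joint_efforts': array([ 1.36351759e-03, -5.70955610e+01, -5.01940513e+01, -1.64196354e-04,
        8.14756961e-03,  8.42943132e-05]), 'tool_pos': array([242.62559198, 548.19693734, 230.32074509]), 'tcp_rot': array([-1.79902091e+02, -9.20414530e-03,  1.56119297e+02]), 'ft_force': array([0.18836303, 0.65399734, 0.76700744]), 'wrist_torque': array([ 0.00344642,  0.00229262, -0.02517677]), 'finger_gap': 85.27537423475083} 18.700000000000003
```

View pics/side0.png

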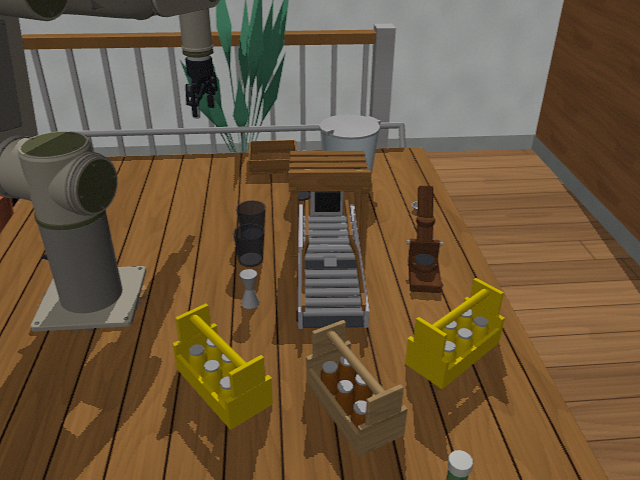

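View pics/top0.png

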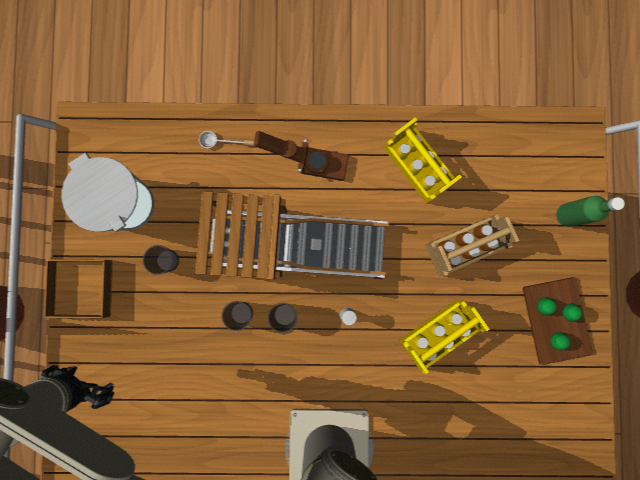

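The candidates are two yellow crates at top (423,160) and (446,337), a brown open tray at (78,289), and the pale-timber crate with a bar at (473,245) (side view (357,385)). Only the last matches: pale timber, round bar, six bottles. I'll confirm it in an enlarged crop.

```bash
cat > h.py <<'E'
import numpy as np, cv2
from scipy.spatial.transform import Rotation as R
def rot(a): return R.from_euler('xyz',a,degrees=True).as_matrix()
def ray(s,u,v):
    d=np.array([(u-s['cx'])/s['fx'],(v-s['cy'])/s['fy'],1.]); return s['origin'],rot(s['attitude'])@d
def onz(s,u,v,z):
    o,d=ray(s,u,v); return o+d*(z-o[2])/d[2]
def proj(s,p):
    q=rot(s['attitude']).T@(np.asarray(p,float)-s['origin']); return np.array([s['cx']+s['fx']*q[0]/q[2],s['cy']+s['fy']*q[1]/q[2]])
E
python3 - <<'E'
import cv2,numpy as np
a=cv2.imread('pics/top0.png');b=cv2.imread('pics/side0.png')
c=cv2.resize(a[200:290,415:535],(800,600),interpolation=cv2.INTER_CUBIC);cv2.imwrite('pics/c1.png',c)
c=cv2.resize(a[180:285,265:405],(800,600),interpolation=cv2.INTER_CUBIC);cv2.imwrite('pics/c2.png',c)
c=cv2.resize(b[310:460,290:490],(800,600),interpolation=cv2.INTER_CUBIC);cv2.imwrite('pics/c3.png',c)
c=cv2.resize(b[140:335,230:490],(800,600),interpolation=cv2.INTER_CUBIC);cv2.imwrite('pics/c4.png',c)
E
```

```text
(no output)
```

View pics/c1.png

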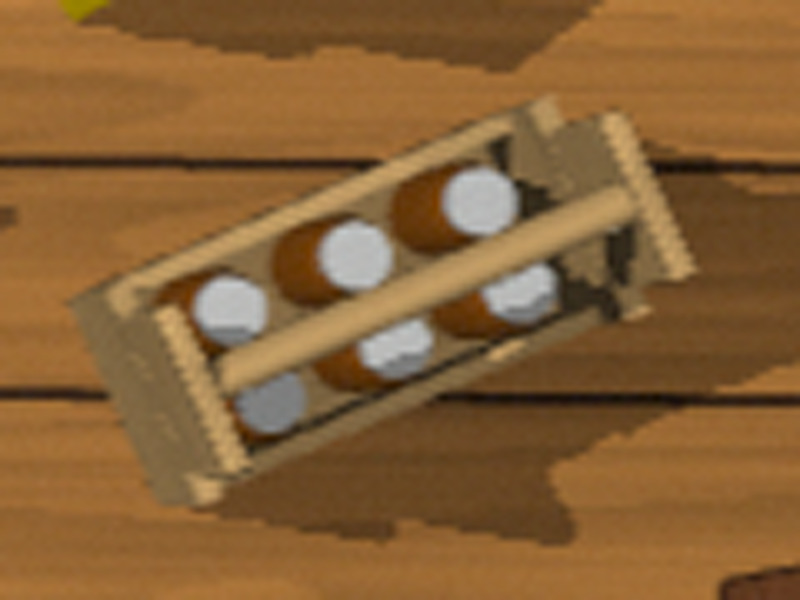

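View pics/c2.png

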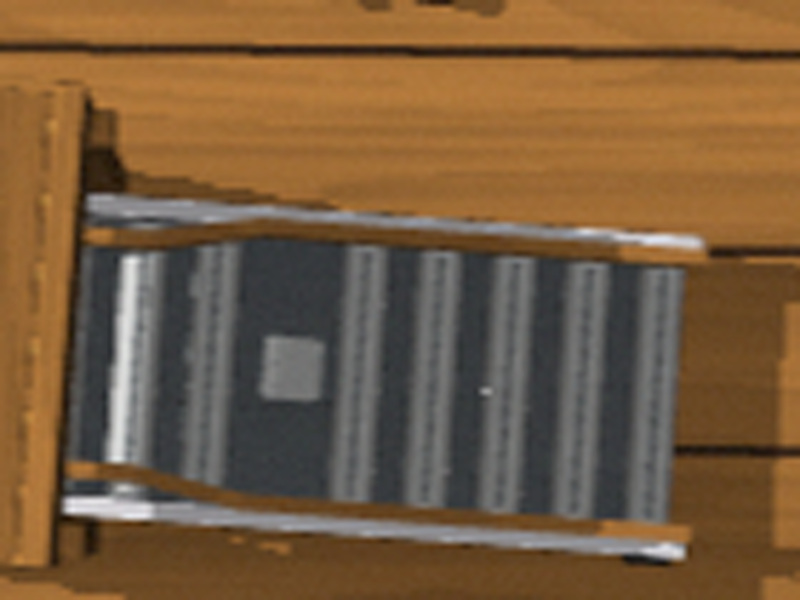

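View pics/c3.png

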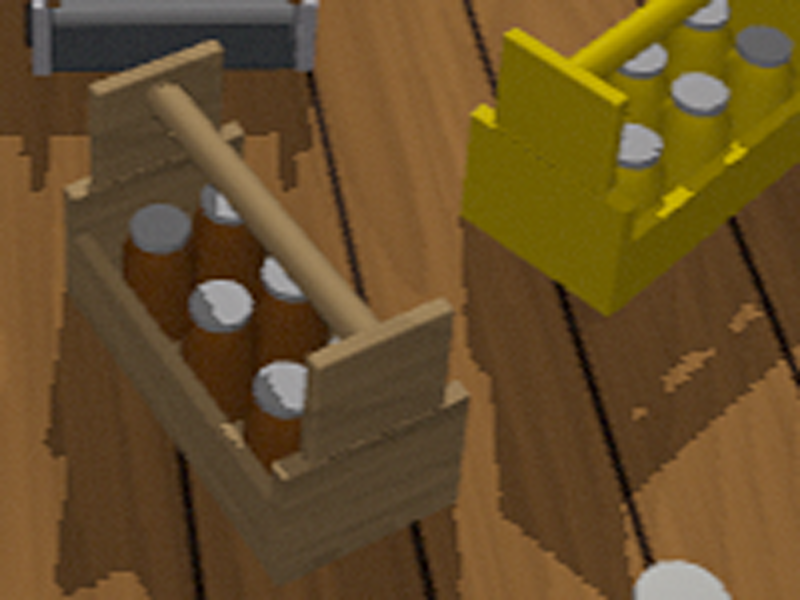

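View pics/c4.png

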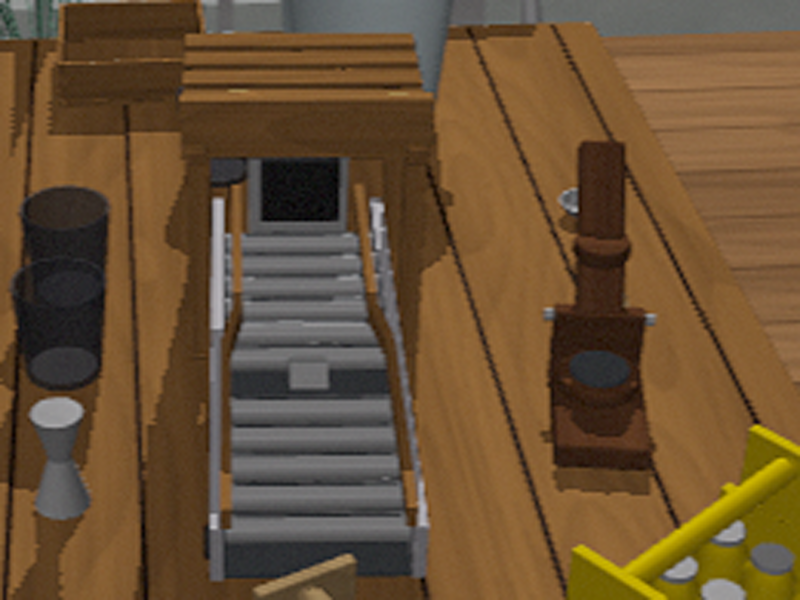

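c1/c3 confirm it: a pale timber crate with brown bottles and a round bar, whose ends are at top c1 (225,375) and (635,198). c2 shows the row, with guides running (240,237)-(688,258) and (240,497)-(688,532) and the catch at (293,368).

```bash
cat > m.py <<'E'
from h import *
from bench import r
t=r.snapshot('top');s=r.snapshot('side')
def c(x,y,x0,y0,k): return x0+(x+.5)/k-.5, y0+(y+.5)/k-.5
f=lambda S,p,z:onz(S,*p,z)
def show(n,*P): print(n,*[np.round(p,1) for p in P])
k1=800/120
a=f(t,c(222,375,415,200,k1),118);b=f(t,c(638,198,415,200,k1),118)
show('bar top',a,b,(a+b)/2,np.linalg.norm(a-b),np.degrees(np.arctan2(*(a-b)[[1,0]])))
k3=4.
a=f(s,c(160,92,290,310,k3),118);b=f(s,c(368,325,290,310,k3),116)
show('bar side',a,b,(a+b)/2,np.linalg.norm(a-b),np.degrees(np.arctan2(*(a-b)[[1,0]])))
k2=800/140
P=[f(t,c(x,y,265,180,k2),z) for x,y,z in[(240,240,66),(685,264,66),(240,498,66),(685,525,66)]]
show('guides',*P); m1=(P[0]+P[2])/2;m2=(P[1]+P[3])/2
show('yaw',np.degrees(np.arctan2(*(m1-m2)[[1,0]])),m1,m2)
# rollers: centre points & ends
R_=[f(t,c(x,y,265,180,k2),45) for x,y in [(366,245),(350,500),(438,250),(424,508),(512,255),(500,513),(588,262),(574,517),(662,268),(648,522)]]
mid=[(R_[i]+R_[i+1])/2 for i in range(0,10,2)]
show('rollers',*mid)
d=mid[0]-mid[-1];show('yaw',np.degrees(np.arctan2(d[1],d[0])),np.linalg.norm(d))
show('catch',f(t,c(293,368,265,180,k2),54))
k4=800/260
show('catch side',f(s,c(309,367,230,140,k4),54))
show('front board lower top',f(t,c(85,92,265,180,k2),243),f(t,c(52,565,265,180,k2),243))
show('side guides',*[f(s,c(x,y,230,140,k4),66) for x,y in [(225,478),(408,478)]])
show('side rollers ends',*[f(s,c(x,y,230,140,k4),45) for x,y in [(230,405),(393,405),(228,525),(407,525)]])
E
python3 m.py
```

```text
bar top [ 535.4 -303.6  118. ] [ 606.2 -467.4  118. ] [ 570.8 -385.5  118. ] 178.5 113.4
bar side [ 529.7 -299.1  118. ] [ 603.6 -451.2  116. ] [ 566.7 -375.1  117. ] 169.1 115.9
guides [626.9  66.5  66. ] [ 617.4 -145.7   66. ] [504.2  65.2  66. ] [ 493.3 -145.7   66. ]
yaw 87.2 [565.6  65.8  66. ] [ 555.4 -145.7   66. ]
rollers [565.6   9.4  45. ] [562.8 -25.9  45. ] [560.7 -62.1  45. ] [558.4 -98.4  45. ] [ 556.  -134.1   45. ]
yaw 86.2 143.9
catch [566.8  40.7  54. ]
catch side [565.9  38.1  54. ]
front board lower top [668.7 126.  243. ] [474.6 136.6 243. ]
side guides [ 489.6 -113.4   66. ] [ 620.8 -124.1   66. ]
side rollers ends [500.8   4.3  45. ] [627.4  -5.9  45. ] [ 489.8 -140.7   45. ] [ 617.  -151.1   45. ]
```

```bash
cat > go.py <<'E'
import sys
from h import *
from bench import r
x,y,z,yaw=map(float,sys.argv[1:5]); st=r.sense()
A=R.from_euler('xyz',st['tcp_rot'],degrees=True); B=R.from_euler('xyz',[180,0,yaw],degrees=True)
d=A.inv().apply(np.array([x,y,z])-st['tool_pos'])/1e3; w=(A.inv()*B).as_rotvec()
print('t',round(st['time'],2),'pos',st['tool_pos'].round(1),'rot',st['tcp_rot'].round(2),'F',st['ft_force'].round(1),'gap',round(st['finger_gap'],1))
print('d',d.round(4),'w',w.round(4),'dist',np.linalg.norm(d).round(3))
E
python3 go.py 571 -385.5 300 113.4
```

```text
t 0.2 pos [242.7 548.4 230.7] rot [-1.7994e+02 -1.0000e-02  1.5612e+02] F [-0.6 -0.3 -0.5] gap 85.5
d [-0.6782 -0.7211 -0.0686] w [-1.100e-03  3.000e-04  7.456e-01] dist 0.992
```

Emit:
{"name": "jog_arm", "arguments": {
  "targets": [
    [-0.027,-0.029,-0.01,0,0,0.03,0],
    [-0.054,-0.058,-0.03,0,0,0.06,0],
    [-0.081,-0.087,-0.05,0,0,0.09,0],
    [-0.108,-0.115,-0.068,0,0,0.12,0],
    [-0.135,-0.144,-0.068,0,0,0.15,0]
  ]
}}

```text
time: 0.62
tool_pos: [307.5, 365.7, 302.5]
tcp_rot: [179.7, 0.1, 147.5]
ft_force: [1.6, -0.3, 0.9]
finger_gap: 85.6
```

```bash
python3 go.py 571 -385.5 300 113.4
```

```text
t 0.62 pos [307.5 365.7 302.5] rot [1.7973e+02 6.0000e-02 1.4750e+02] F [ 1.6 -0.3  0.9] gap 85.6
d [-0.6258 -0.492   0.0008] w [ 5.000e-03 -4.000e-04  5.951e-01] dist 0.796
```

Now the full shift in all rows, letting the per-row limit do the pacing.

Emit:
{"name": "jog_arm", "arguments": {
  "targets": [
    [-0.031,-0.025,0,0,0,0.04,0],
    [-0.062,-0.05,0,0,0,0.08,0],
    [-0.093,-0.075,0,0,0,0.12,0],
    [-0.124,-0.1,0,0,0,0.16,0],
    [-0.156,-0.123,0,0,0,0.2,0]
  ]
}}

```text
time: 1.03
tool_pos: [372.2, 176.8, 299.2]
tcp_rot: [180.0, 0.0, 136.0]
ft_force: [1.1, 0.7, 1.2]
finger_gap: 85.6
```

```bash
python3 go.py 571 -385.5 300 113.4
```

```text
t 1.03 pos [372.2 176.8 299.2] rot [1.7997e+02 2.0000e-02 1.3598e+02] F [1.1 0.7 1.2] gap 85.6
d [-0.5337 -0.2662 -0.0008] w [6.000e-04 2.000e-04 3.941e-01] dist 0.596
```

Emit:
{"name": "jog_arm", "arguments": {
  "targets": [
    [-0.036,-0.018,0,0,0,0.04,0],
    [-0.072,-0.036,0,0,0,0.08,0],
    [-0.108,-0.054,0,0,0,0.12,0],
    [-0.144,-0.072,0,0,0,0.16,0],
    [-0.18,-0.09,0,0,0,0.2,0]
  ]
}}

```text
time: 1.45
tool_pos: [439.6, -13.2, 299.2]
tcp_rot: [180.0, 0.0, 124.5]
ft_force: [0.8, 1.1, 0.9]
finger_gap: 85.4
```

```bash
python3 go.py 571 -385.5 300 113.4
```

```text
t 1.45 pos [439.6 -13.2 299.2] rot [1.7997e+02 2.0000e-02 1.2449e+02] F [0.8 1.1 0.9] gap 85.4
d [-0.3813 -0.1025 -0.0008] w [0.0006 0.0003 0.1935] dist 0.395
```

Emit:
{"name": "jog_arm", "arguments": {
  "targets": [
    [-0.038,-0.01,0,0,0,0.04,0],
    [-0.077,-0.02,0,0,0,0.08,0],
    [-0.115,-0.031,0,0,0,0.12,0],
    [-0.154,-0.041,0,0,0,0.16,0],
    [-0.192,-0.052,0,0,0,0.193,0]
  ]
}}

```text
time: 1.87
tool_pos: [505.9, -200.8, 298.8]
tcp_rot: [180.0, -0.0, 113.4]
ft_force: [0.9, 0.3, 0.9]
finger_gap: 85.6
```

```bash
python3 go.py 571 -385.5 300 113.4
```

```text
t 1.87 pos [ 505.9 -200.8  298.8] rot [179.99  -0.   113.41] F [0.9 0.3 0.9] gap 85.6
d [-0.1953 -0.0137 -0.0012] w [ 0.0001 -0.      0.0002] dist 0.196
```

Emit:
{"name": "jog_arm", "arguments": {
  "targets": [
    [-0.039,-0.003,0,0,0,0,0],
    [-0.078,-0.006,0,0,0,0,0],
    [-0.117,-0.009,0,0,0,0,0],
    [-0.156,-0.012,0.01,0,0,0,0],
    [-0.195,-0.014,0.03,0,0,0,0]
  ]
}}

```text
time: 2.28
tool_pos: [571.2, -384.2, 272.5]
tcp_rot: [179.9, 0.3, 113.5]
ft_force: [0.5, 0.4, 1.6]
finger_gap: 85.2
```

```bash
python3 go.py 571 -385.5 97 113.4; python3 - <<'E'
from bench import r
import cv2
s=r.snapshot('top')['pixels'][:,:,::-1];t=r.snapshot('side')['pixels'][:,:,::-1]
cv2.imwrite('pics/a1.png',cv2.resize(s[170:320,400:560],(640,600))); cv2.imwrite('pics/a2.png',cv2.resize(t[200:460,280:520],(554,600)))
E
```

```text
t 2.28 pos [ 571.2 -384.2  272.5] rot [179.87   0.26 113.51] F [0.5 0.4 1.6] gap 85.2
d [-0.0003 -0.0011  0.1755] w [0.0023 0.0045 0.002 ] dist 0.176
```

View pics/a2.png

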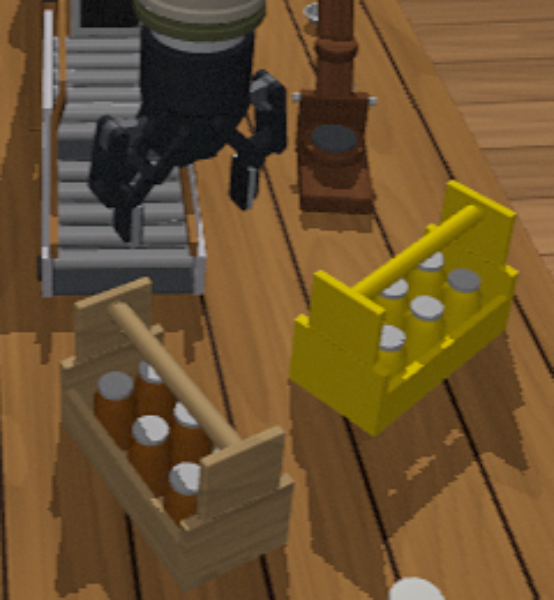

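View pics/a1.png

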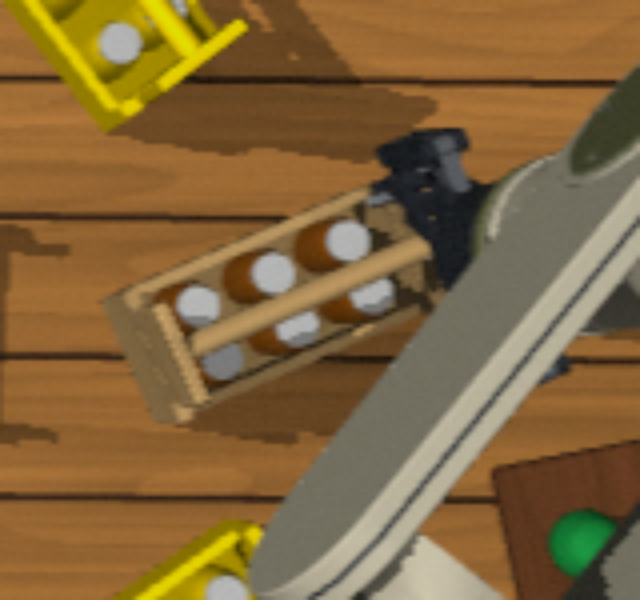

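The gripper is above the caddy with its jaws across the bar (side crop, fingertips at (125,230) and (245,200)). I'll go down partway and check the alignment.

Emit:
{"name": "jog_arm", "arguments": {
  "targets": [
    [0,-0.001,0.025,0.002,0.004,0.002,0],
    [0,-0.001,0.05,0.002,0.004,0.002,0],
    [0,-0.001,0.075,0.002,0.004,0.002,0],
    [0,-0.001,0.1,0.002,0.004,0.002,0],
    [0,-0.001,0.115,0.002,0.004,0.002,0]
  ]
}}

```text
time: 2.8
tool_pos: [568.0, -380.1, 151.9]
tcp_rot: [-179.8, -0.4, 113.4]
ft_force: [-0.1, 0.2, 1.0]
finger_gap: 85.6
```

```bash
python3 go.py 571 -385.5 97 113.4; python3 - <<'E'
from bench import r
from h import *
s=r.snapshot('top');t=r.snapshot('side');p=r.sense()['tool_pos'];print(proj(t,p),proj(s,p))
a=s['pixels'][:,:,::-1];b=t['pixels'][:,:,::-1]
cv2.imwrite('pics/b1.png',cv2.resize(a[170:320,400:560],(640,600))); cv2.imwrite('pics/b2.png',cv2.resize(b[280:460,280:470],(633,600)))
E
```

```text
t 2.8 pos [ 568.  -380.1  151.9] rot [-179.79   -0.42  113.45] F [-0.1  0.2  1. ] gap 85.6
d [-0.0065  0.0008  0.0548] w [-0.0036 -0.0073  0.0009] dist 0.055
[355.50318543 347.87020833] [481.2274411  243.13022853]
```

View pics/b2.png

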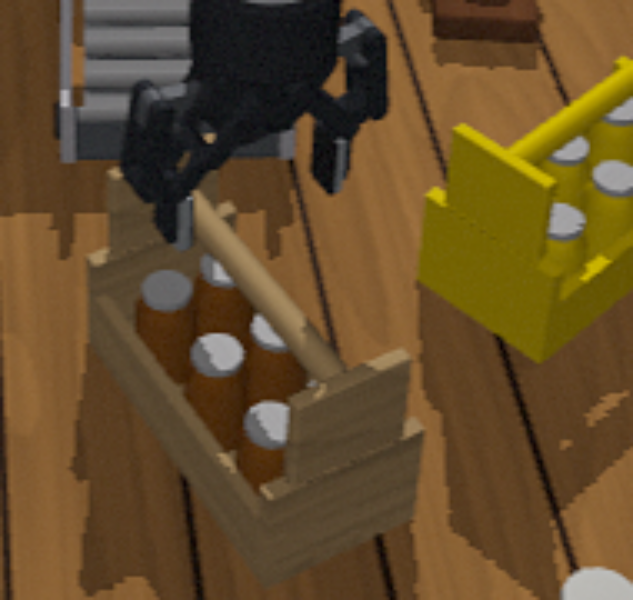

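The jaws straddle the bar (left finger at (180,235), right at (330,175), bar between them). I'll continue down and settle.

Emit:
{"name": "jog_arm", "arguments": {
  "targets": [
    [-0.003,0,0.02,0,0,0,0],
    [-0.003,0,0.04,0,0,0,0],
    [-0.003,0,0.052,0,0,0,0],
    [-0.003,0,0.052,0,0,0,0],
    [-0.003,0,0.052,0,0,0,0]
  ]
}}

```text
time: 3.32
tool_pos: [570.1, -383.8, 103.5]
tcp_rot: [-179.9, -0.3, 113.4]
ft_force: [-0.4, -0.1, 0.1]
finger_gap: 85.6
```

```bash
python3 go.py 571 -385.5 97 113.4
```

```text
t 3.32 pos [ 570.1 -383.8  103.5] rot [-179.87   -0.26  113.44] F [-0.4 -0.1  0.1] gap 85.6
d [-0.0019  0.0002  0.0065] w [-0.0023 -0.0046  0.0008] dist 0.007
```

Emit:
{"name": "jog_arm", "arguments": {
  "targets": [
    [-0.002,0,0.0075,0,0,0,0],
    [-0.002,0,0.0075,0,0,0,0.3],
    [-0.002,0,0.0075,0,0,0,0.6],
    [-0.002,0,0.0075,0,0,0,1],
    [-0.002,0,0.0075,0,0,0,1]
  ],
  "newtons": 70
}}

```text
time: 3.73
tool_pos: [571.2, -386.2, 96.2]
tcp_rot: [-179.9, -0.2, 113.4]
ft_force: [1.0, 0.8, 0.0]
finger_gap: 39.5
```

Emit:
{"name": "jog_arm", "arguments": {
  "targets": [
    [0,0,0,0,0,0,1],
    [0,0,0,0,0,0,1],
    [0,0,0,0,0,0,1],
    [0,0,0,0,0,0,1],
    [0,0,0,0,0,0,1]
  ]
}}

```text
time: 4.15
tool_pos: [570.7, -386.3, 96.0]
tcp_rot: [-179.9, -0.2, 113.4]
ft_force: [-5.6, 0.2, 4.3]
finger_gap: 15.8
```

Emit:
{"name": "jog_arm", "arguments": {
  "targets": [
    [0,0,0,0,0,0,1],
    [0,0,-0.004,0,0,0,1],
    [0,0,-0.01,0,0,0,1],
    [0,0,-0.02,0,0,0,1],
    [0,0,-0.02,0,0,0,1]
  ]
}}

```text
time: 4.57
tool_pos: [571.8, -386.2, 117.3]
tcp_rot: [-179.9, -0.2, 113.4]
ft_force: [0.9, -1.3, -6.3]
finger_gap: 16.1
```

```bash
python3 go.py 571 -385.5 200 86.6; python3 - <<'E'
from bench import r
from h import *
s=r.snapshot('top');t=r.snapshot('side')
a=s['pixels'][:,:,::-1];b=t['pixels'][:,:,::-1]
cv2.imwrite('pics/d1.png',cv2.resize(a[170:320,400:560],(640,600))); cv2.imwrite('pics/d2.png',cv2.resize(b[280:460,280:470],(633,600)))
E
```

```text
t 4.57 pos [ 571.8 -386.2  117.3] rot [-1.7995e+02 -1.5000e-01  1.1345e+02] F [ 0.9 -1.3 -6.3] gap 16.1
d [ 0.0012 -0.0005 -0.0827] w [-0.0015 -0.0024  0.4686] dist 0.083
```

View pics/d2.png

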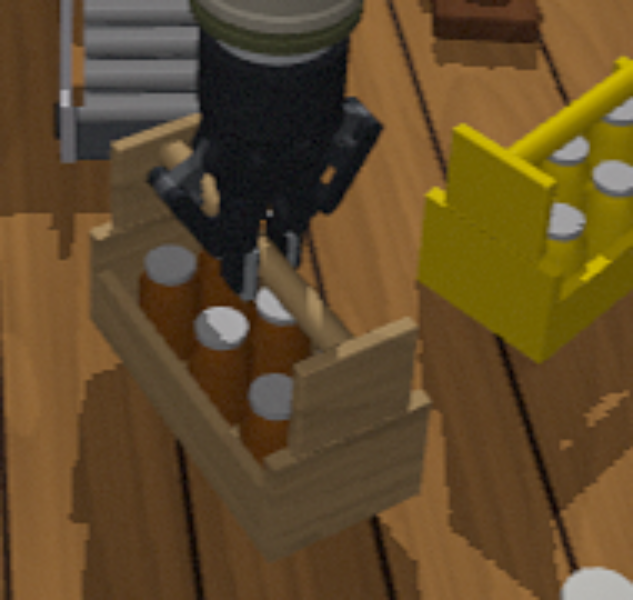

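The caddy is held and off the top (its underside is clear of its shadow). Next, lift, turn and carry.

Emit:
{"name": "jog_arm", "arguments": {
  "targets": [
    [0,0,-0.02,0,0,0,1],
    [0,0,-0.045,0,0,0,1],
    [0,0,-0.07,0,0,0.03,1],
    [0,0,-0.09,-0.001,-0.002,0.08,1],
    [0,0,-0.103,-0.001,-0.002,0.14,1]
  ]
}}

```text
time: 5.08
tool_pos: [572.1, -386.8, 221.4]
tcp_rot: [180.0, 0.0, 105.3]
ft_force: [1.3, -0.5, -7.3]
finger_gap: 16.2
```

```bash
python3 go.py 565 2.5 220 86.6
```

```text
t 5.08 pos [ 572.1 -386.8  221.4] rot [1.7996e+02 5.0000e-02 1.0529e+02] F [ 1.3 -0.5 -7.3] gap 16.2
d [0.3774 0.0958 0.0012] w [0.0008 0.0008 0.3263] dist 0.389
```

Emit:
{"name": "jog_arm", "arguments": {
  "targets": [
    [0.02,0.005,0,0,0,0.03,1],
    [0.048,0.012,0,0,0,0.07,1],
    [0.077,0.02,0,0,0,0.11,1],
    [0.106,0.027,0,0,0,0.15,1],
    [0.135,0.034,0,0,0,0.19,1]
  ]
}}

```text
time: 5.5
tool_pos: [567.8, -245.7, 218.1]
tcp_rot: [-179.9, -0.1, 94.4]
ft_force: [0.4, 0.2, -7.5]
finger_gap: 15.7
```

```bash
python3 go.py 565 2.5 220 86.6
```

```text
t 5.5 pos [ 567.8 -245.7  218.1] rot [-1.7987e+02 -1.2000e-01  9.4390e+01] F [ 0.4  0.2 -7.5] gap 15.7
d [ 0.2477  0.0162 -0.0015] w [-0.0024 -0.0019  0.136 ] dist 0.248
```

Emit:
{"name": "jog_arm", "arguments": {
  "targets": [
    [0.03,0.002,0,0,0,0.03,1],
    [0.06,0.004,-0.001,0,0,0.06,1],
    [0.09,0.006,-0.001,0,0,0.09,1],
    [0.12,0.008,-0.002,0,0,0.12,1],
    [0.15,0.01,-0.002,0,0,0.136,1]
  ]
}}

```text
time: 5.92
tool_pos: [566.0, -95.3, 220.8]
tcp_rot: [-179.9, -0.1, 86.6]
ft_force: [0.2, 0.4, -7.3]
finger_gap: 15.7
```

```bash
python3 go.py 565 2.5 220 86.6
```

```text
t 5.92 pos [566.  -95.3 220.8] rot [-1.7989e+02 -8.0000e-02  8.6630e+01] F [ 0.2  0.4 -7.3] gap 15.7
d [ 0.0976 -0.0067  0.0009] w [-0.002  -0.0013  0.0006] dist 0.098
```

Emit:
{"name": "jog_arm", "arguments": {
  "targets": [
    [0.03,-0.001,0,0,0,0,1],
    [0.055,-0.003,0,0,0,0,1],
    [0.075,-0.005,0,0,0,0,1],
    [0.086,-0.005,0,0,0,0,1],
    [0.086,-0.005,0,0,0,0,1]
  ]
}}

```text
time: 6.33
tool_pos: [566.2, -8.2, 220.8]
tcp_rot: [-179.9, -0.1, 86.9]
ft_force: [0.3, -0.1, -8.3]
finger_gap: 15.9
```

```bash
python3 go.py 564.6 -7.5 145 86.6; python3 - <<'E'
from bench import r
from h import *
s=r.snapshot('top');t=r.snapshot('side')
a=s['pixels'][:,:,::-1];b=t['pixels'][:,:,::-1]
cv2.imwrite('pics/e1.png',cv2.resize(a[160:310,255:415],(640,600),interpolation=cv2.INTER_CUBIC)); cv2.imwrite('pics/e2.png',cv2.resize(b[130:340,230:440],(600,600),interpolation=cv2.INTER_CUBIC))
E
```

```text
t 6.33 pos [566.2  -8.2 220.8] rot [-1.7988e+02 -1.3000e-01  8.6890e+01] F [ 0.3 -0.1 -8.3] gap 15.9
d [ 0.0004 -0.0014  0.0758] w [-0.0021 -0.0023  0.0051] dist 0.076
```

View pics/e1.png

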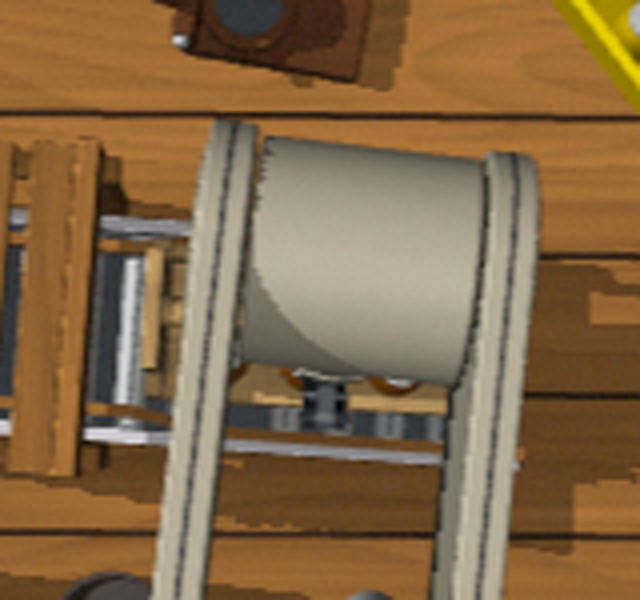

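View pics/e2.png

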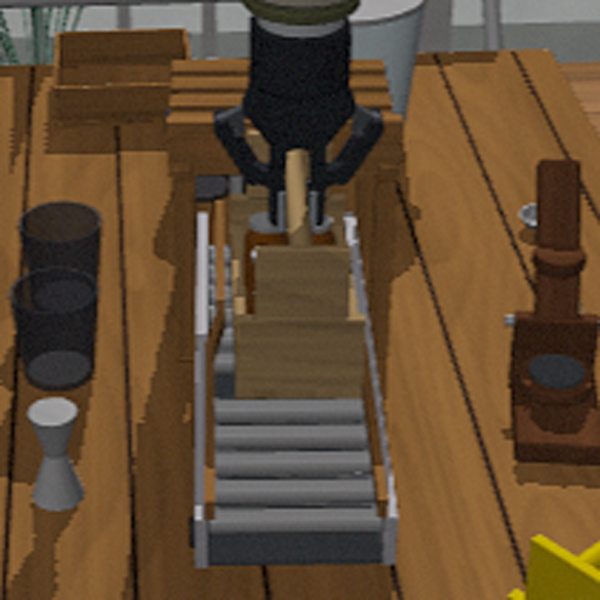

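```bash
python3 - <<'E'
from bench import r
from h import *
t=r.snapshot('side')
f=lambda x,y,z:onz(t,230+(x+.5)*.35-.5,130+(y+.5)*.35-.5,z).round(1)
print('caddy rear bottom',f(237,399,124),f(364,396,124))
print('rollers front -267',f(212,514,45),f(383,511,45),' -231?',f(214,485,45),f(379,482,45))
print('-123',f(220,410,45),f(366,405,45))
cv2.imwrite('pics/g1.png',cv2.resize(t['pixels'][240:335,290:380,::-1],(568,600),interpolation=cv2.INTER_CUBIC))
E
```

```text
caddy rear bottom [512.6 -98.7 124. ] [ 610.  -102.6  124. ]
rollers front -267 [ 490.2 -138.2   45. ] [ 621.8 -145.4   45. ]  -231? [ 494.1 -102.9   45. ] [ 624.  -109.8   45. ]
-123 [505.7  -3.7  45. ] [628.3  -6.5  45. ]
```

View pics/g1.png

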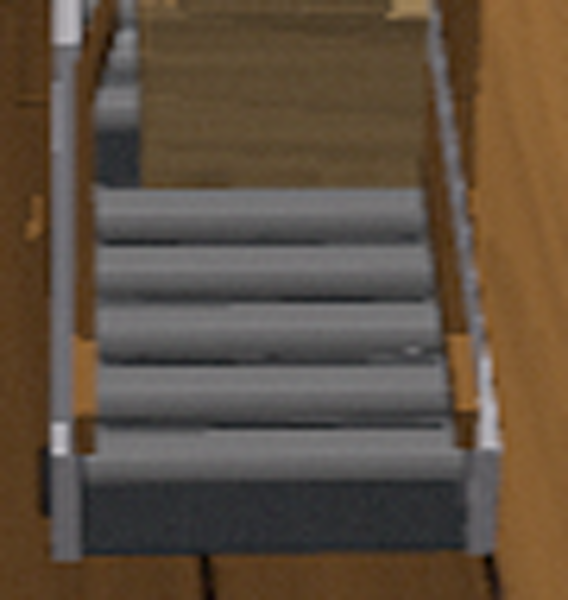

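Emit:
{"name": "jog_arm", "arguments": {
  "targets": [
    [0,-0.001,0.012,-0.001,-0.001,0.004,1],
    [0,-0.002,0.027,-0.002,-0.002,0.005,1],
    [0,-0.002,0.042,-0.002,-0.002,0.005,1],
    [0,-0.002,0.056,-0.002,-0.002,0.005,1],
    [0,-0.002,0.066,-0.002,-0.002,0.005,1]
  ]
}}

```text
time: 6.9
tool_pos: [563.0, -11.6, 152.3]
tcp_rot: [-179.9, 0.1, 86.3]
ft_force: [-1.0, 0.2, -8.5]
finger_gap: 15.6
```

Emit:
{"name": "jog_arm", "arguments": {
  "targets": [
    [0,0,0.002,0,0,0,1],
    [0,0,0.004,0,0,0,1],
    [0,0,0.006,0,0,0,1],
    [0,0,0.007,0,0,0,1],
    [0,0,0.008,0,0,0,1]
  ]
}}

```text
time: 7.32
tool_pos: [564.8, -10.6, 147.9]
tcp_rot: [179.9, 0.0, 86.4]
ft_force: [-0.7, 0.5, -5.9]
finger_gap: 15.9
```

Emit:
{"name": "jog_arm", "arguments": {
  "targets": [
    [0,0,0.001,0,0,0,1],
    [0,0,0.002,0,0,0,1],
    [0,0,0.003,0,0,0,1],
    [0,0,0.004,0,0,0,1],
    [0,0,0.004,0,0,0,1]
  ]
}}

```text
time: 7.73
tool_pos: [564.4, -10.4, 143.1]
tcp_rot: [180.0, 0.0, 86.4]
ft_force: [0.2, 0.1, -4.8]
finger_gap: 16.0
```

Emit:
{"name": "jog_arm", "arguments": {
  "targets": [
    [0,0,0.001,0,0,0,1],
    [0,0,0.0015,0,0,0,1],
    [0,0,0.002,0,0,0,1],
    [0,0,0.002,0,0,0,1],
    [0,0,0.002,0,0,0,1]
  ]
}}

```text
time: 8.15
tool_pos: [564.5, -10.4, 141.5]
tcp_rot: [180.0, 0.0, 86.5]
ft_force: [-0.2, 2.3, -1.6]
finger_gap: 15.6
```

Emit:
{"name": "jog_arm", "arguments": {
  "targets": [
    [0,0,0.0005,0,0,0,1],
    [0,0,0.0008,0,0,0,1],
    [0,0,0.0008,0,0,0,1],
    [0,0,0.0008,0,0,0,0.9],
    [0,0,0.0008,0,0,0,0.7]
  ],
  "newtons": 20
}}

```text
time: 8.57
tool_pos: [564.5, -10.8, 140.6]
tcp_rot: [179.9, 0.1, 86.4]
ft_force: [-0.3, 0.1, 0.3]
finger_gap: 25.5
```

Emit:
{"name": "jog_arm", "arguments": {
  "targets": [
    [0,0,0,0,0,0,0.4],
    [0,0,0,0,0,0,0],
    [0,0,0,0,0,0,0],
    [0,0,0,0,0,0,0],
    [0,0,0,0,0,0,0]
  ]
}}

```text
time: 8.98
tool_pos: [564.2, -10.6, 140.1]
tcp_rot: [180.0, 0.1, 86.4]
ft_force: [-0.9, 0.4, -0.2]
finger_gap: 83.8
```

```bash
python3 - <<'E'
from bench import r
from h import *
t=r.snapshot('side')
cv2.imwrite('pics/h2.png',cv2.resize(t['pixels'][130:340,230:440,::-1],(600,600),interpolation=cv2.INTER_CUBIC))
E
python3 go.py 564.5 -10 141 86.6
```

```text
t 9.03 pos [564.2 -10.6 140.2] rot [1.800e+02 5.000e-02 8.645e+01] F [-0.4  0.4  0.5] gap 85.4
d [ 0.0006  0.0003 -0.0008] w [ 0.      0.0009 -0.0027] dist 0.001
```

View pics/h2.png

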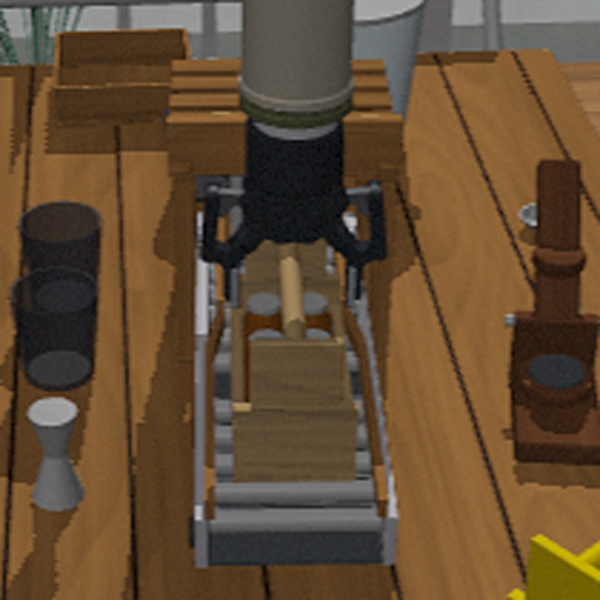

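The caddy stands flat on the rollers inside the guides (rear board from (235,480) to (355,478)) and has been released. I'll go straight up, then back and tilt the tool about 35° so that only the closed fingertips push.

Emit:
{"name": "jog_arm", "arguments": {
  "targets": [
    [0,0,-0.015,0,0,0,0],
    [0,0,-0.035,0,0,0,0],
    [0,0,-0.06,0,0,0,0],
    [0,0,-0.085,0,0,0,0],
    [0,0,-0.105,0,0,0,0]
  ]
}}

```text
time: 9.45
tool_pos: [564.5, -10.5, 247.3]
tcp_rot: [179.9, 0.1, 86.4]
ft_force: [-0.1, -0.5, 0.4]
finger_gap: 85.4
```

Emit:
{"name": "jog_arm", "arguments": {
  "targets": [
    [-0.03,0,0,0,0.05,0,0.3],
    [-0.065,0,0,0,0.15,0,0.6],
    [-0.1,0,0,0,0.25,0,1],
    [-0.135,0,0,0,0.36,0,1],
    [-0.16,0,0,0,0.47,0,1]
  ]
}}

```text
time: 9.87
tool_pos: [554.4, -173.0, 247.1]
tcp_rot: [179.7, -27.0, 86.6]
ft_force: [1.5, 1.0, -1.1]
finger_gap: 25.6
```

```bash
cat > go2.py <<'E'
import sys
from h import *
from bench import r
# target runway s (mm), z, tilt deg ; line O + s*u
s,z,tilt=map(float,sys.argv[1:4]); off=float(sys.argv[4]) if len(sys.argv)>4 else 0
yaw=86.6;u=np.array([np.cos(np.radians(yaw)),np.sin(np.radians(yaw)),0])
st=r.sense(); O=np.array([572.7,132.2,0]); n=np.array([u[1],-u[0],0])
A=R.from_euler('xyz',st['tcp_rot'],degrees=True); B=R.from_euler('xyz',[180,0,yaw],degrees=True)*R.from_rotvec([0,np.radians(tilt),0])
P=O+s*u+off*n+[0,0,z]
d=A.inv().apply(P-st['tool_pos'])/1e3
print('t',round(st['time'],2),'pos',st['tool_pos'].round(1),'s',((st['tool_pos']-O)@u).round(1),'lat',((st['tool_pos']-O)@n).round(1),'F',st['ft_force'].round(1),'Fu',(st['ft_force']@u).round(1),'gap',round(st['finger_gap'],1))
print('d',d.round(4),'w',(A.inv()*B).as_rotvec().round(4)); print('u tool',A.inv().apply(u).round(4),'j',st['joint_pos'].round(1))
E
python3 go2.py -285 230 35
```

```text
t 9.87 pos [ 554.4 -173.   247.1] s -305.8 lat -0.1 F [ 1.5  1.  -1.1] Fu 1.1 gap 25.6
d [ 0.0107 -0.      0.0246] w [ 0.0061  0.1389 -0.0002]
u tool [ 0.8907 -0.0033  0.4547] j [-36.6  14.2  80.3  22.9 100.  -31.9]
```

Emit:
{"name": "jog_arm", "arguments": {
  "targets": [
    [0.01,0,0.01,0,0.07,0,1],
    [0.01,0,0.018,0,0.14,0,1],
    [0.01,0,0.018,0,0.14,0,1],
    [0.01,0,0.018,0,0.14,0,1],
    [0.01,0,0.018,0,0.14,0,1]
  ]
}}

```text
time: 10.28
tool_pos: [555.6, -153.0, 234.3]
tcp_rot: [180.0, -34.8, 86.5]
ft_force: [0.4, 0.7, 0.0]
finger_gap: -0.2
```

```bash
python3 go2.py -285 92 35
```

```text
t 10.28 pos [ 555.6 -153.   234.3] s -285.7 lat -0.2 F [0.4 0.7 0. ] Fu 0.8 gap -0.2
d [-8.060e-02  1.000e-04  1.173e-01] w [ 0.0016  0.0041 -0.0013]
u tool [ 0.8215 -0.002   0.5702] j [-38.1  17.3  80.6  28.7 102.  -33.5]
```

Emit:
{"name": "jog_arm", "arguments": {
  "targets": [
    [-0.016,0,0.023,0,0,0,1],
    [-0.032,0,0.047,0,0,0,1],
    [-0.048,0,0.07,0,0,0,1],
    [-0.065,0,0.094,0,0,0,1],
    [-0.08,0,0.117,0,0.004,0,1]
  ]
}}

```text
time: 10.7
tool_pos: [556.5, -151.2, 92.6]
tcp_rot: [179.8, -34.9, 86.7]
ft_force: [-0.1, -0.4, 0.1]
finger_gap: -0.3
```

Emit:
{"name": "jog_arm", "arguments": {
  "targets": [
    [0,0,0,0,0,0,1],
    [0,0,0,0,0,0,1],
    [0,0,0,0,0,0,1]
  ]
}}

```text
time: 10.95
tool_pos: [556.8, -151.8, 94.7]
tcp_rot: [179.8, -35.0, 86.7]
ft_force: [0.4, -0.2, 0.8]
finger_gap: 0.2
```

```bash
python3 go2.py -252 92 35;  python3 - <<'E'
from bench import r
from h import *
t=r.snapshot('side')
cv2.imwrite('pics/i2.png',cv2.resize(t['pixels'][130:400,230:470,::-1],(533,600),interpolation=cv2.INTER_CUBIC))
t=r.snapshot('top')
cv2.imwrite('pics/i1.png',cv2.resize(t['pixels'][160:310,255:455,::-1],(800,600),interpolation=cv2.INTER_CUBIC))
E
```

```text
t 10.95 pos [ 556.8 -151.8   94.7] s -284.4 lat 1.0 F [ 0.4 -0.2  0.8] Fu -0.2 gap 0.2
d [ 0.025  -0.001   0.0209] w [ 0.0032 -0.0001  0.0007]
u tool [ 0.8191 -0.0012  0.5737] j [-38.1  25.2  86.2  28.3  90.2 -40. ]
```

View pics/i2.png

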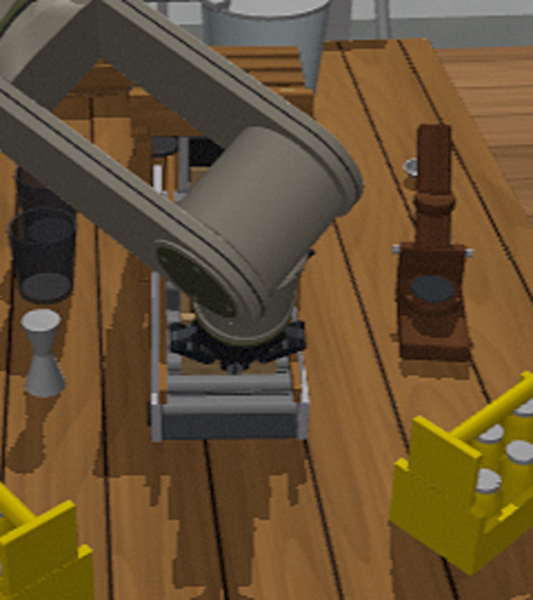

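View pics/i1.png

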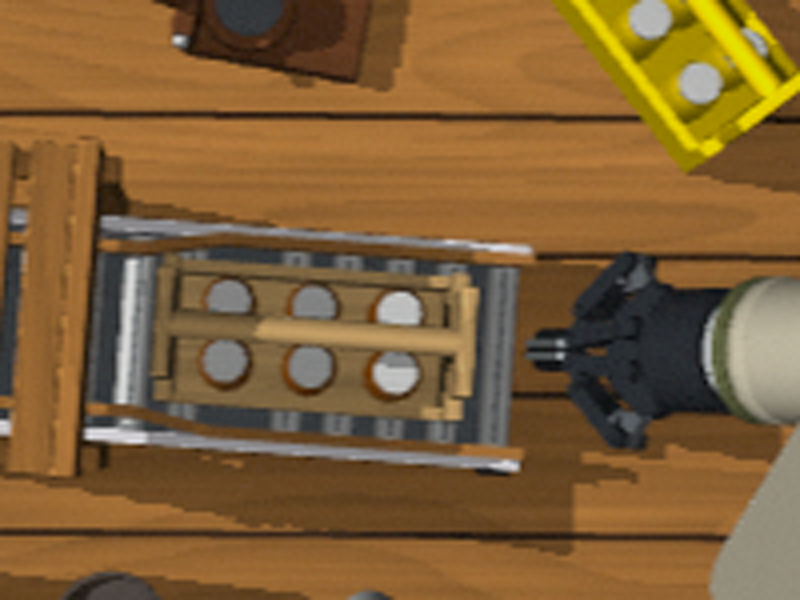

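The top view shows the caddy square in the row, with the closed fingertips at (548,348), centred behind its end board at (465,335). I'll approach slowly.

Emit:
{"name": "jog_arm", "arguments": {
  "targets": [
    [0.006,-0.001,0.003,0,0,0,1],
    [0.012,-0.001,0.007,0,0,0,1],
    [0.017,-0.001,0.011,0,0,0,1],
    [0.02,-0.001,0.013,0,0,0,1],
    [0.023,-0.001,0.015,0,0,0,1]
  ]
}}

```text
time: 11.47
tool_pos: [556.1, -123.5, 93.2]
tcp_rot: [180.0, -35.1, 86.5]
ft_force: [-0.0, -0.9, -0.1]
finger_gap: -0.1
```

Emit:
{"name": "jog_arm", "arguments": {
  "targets": [
    [0.0025,0,0.0017,0,0,0,1],
    [0.005,0,0.0035,0,0,0,1],
    [0.0075,0,0.0052,0,0,0,1],
    [0.01,0,0.007,0,0,0,1],
    [0.0125,0,0.0087,0,0,0,1]
  ]
}}

```text
time: 11.88
tool_pos: [557.1, -109.1, 93.1]
tcp_rot: [180.0, -35.1, 86.4]
ft_force: [-0.1, -1.8, 0.6]
finger_gap: 0.2
```

```bash
python3 go2.py -100 92 35;  python3 - <<'E'
from bench import r
from h import *
t=r.snapshot('top')
cv2.imwrite('pics/j1.png',cv2.resize(t['pixels'][160:310,255:455,::-1],(800,600),interpolation=cv2.INTER_CUBIC))
E
```

```text
t 11.88 pos [ 557.1 -109.1   93.1] s -241.8 lat -1.3 F [-0.1 -1.8  0.6] Fu -1.8 gap 0.2
d [0.1154 0.0009 0.0824] w [ 0.0017 -0.0019 -0.0023]
u tool [ 0.8181 -0.0029  0.5751] j [-35.   22.3  90.1  29.4  88.  -37.9]
```

View pics/j1.png

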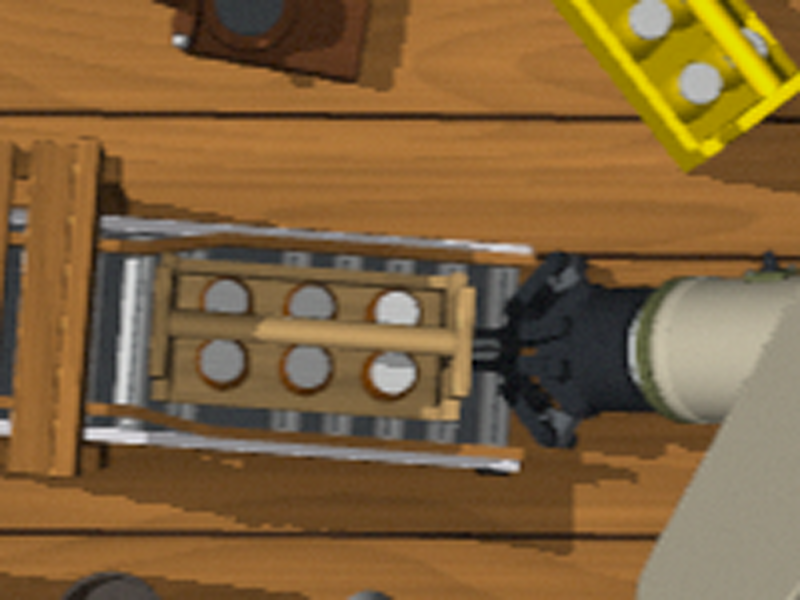

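Contact is made (Fu about -1.8 N). Now pushing along the row.

Emit:
{"name": "jog_arm", "arguments": {
  "targets": [
    [0.004,0,0.0028,0,0,0,1],
    [0.009,0,0.0063,0,0,0,1],
    [0.014,0,0.0098,0,0,0,1],
    [0.019,0,0.0133,0,0,0,1],
    [0.024,0,0.0168,0,0,0,1]
  ]
}}

```text
time: 12.35
tool_pos: [558.9, -79.2, 93.2]
tcp_rot: [180.0, -35.1, 86.5]
ft_force: [-0.0, -2.2, -0.6]
finger_gap: -0.3
```

Emit:
{"name": "jog_arm", "arguments": {
  "targets": [
    [0.005,0,0.0035,0,0,0,1],
    [0.01,0,0.007,0,0,0,1],
    [0.015,0,0.0105,0,0,0,1],
    [0.02,0,0.014,0,0,0,1],
    [0.024,0,0.0168,0,0,0,1]
  ]
}}

```text
time: 12.77
tool_pos: [560.6, -49.8, 93.3]
tcp_rot: [-180.0, -35.1, 86.5]
ft_force: [0.6, -3.8, -0.8]
finger_gap: -0.1
```

```bash
python3 go2.py -100 92 35;  python3 - <<'E'
from bench import r
from h import *
t=r.snapshot('top')
cv2.imwrite('pics/k1.png',cv2.resize(t['pixels'][160:310,255:455,::-1],(800,600),interpolation=cv2.INTER_CUBIC))
E
```

```text
t 12.77 pos [560.6 -49.8  93.3] s -182.4 lat -1.2 F [ 0.6 -3.8 -0.8] Fu -3.7 gap -0.1
d [0.0666 0.001  0.0485] w [ 0.0013 -0.0025 -0.002 ]
u tool [ 0.8177 -0.0024  0.5756] j [-30.2  19.   94.3  31.1  85.  -34.5]
```

View pics/k1.png

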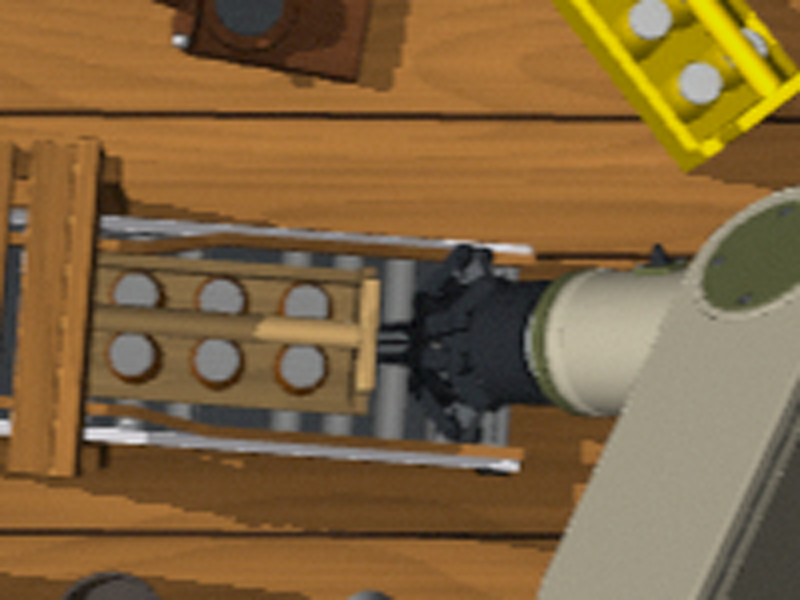

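The caddy is tracking straight, with its nose under the roof board. I'll continue.

Emit:
{"name": "jog_arm", "arguments": {
  "targets": [
    [0.005,0,0.0035,0,0,0,1],
    [0.01,0,0.007,0,0,0,1],
    [0.015,0,0.0105,0,0,0,1],
    [0.02,0,0.014,0,0,0,1],
    [0.024,0,0.0168,0,0,0,1]
  ]
}}

```text
time: 13.23
tool_pos: [562.5, -20.6, 93.4]
tcp_rot: [180.0, -35.1, 86.5]
ft_force: [-0.1, -1.3, -0.2]
finger_gap: -0.1
```

Emit:
{"name": "jog_arm", "arguments": {
  "targets": [
    [0.004,0,0.0028,0,0,0,1],
    [0.008,0,0.0056,0,0,0,1],
    [0.012,0,0.0084,0,0,0,1],
    [0.016,0,0.0112,0,0,0,1],
    [0.02,0,0.014,0,0,0,1]
  ]
}}

```text
time: 13.65
tool_pos: [564.1, 3.5, 93.4]
tcp_rot: [180.0, -35.1, 86.5]
ft_force: [-1.6, -2.5, 0.2]
finger_gap: -0.2
```

```bash
python3 go2.py -85 93 35;  python3 - <<'E'
from bench import r
from h import *
t=r.snapshot('top')
cv2.imwrite('pics/l1.png',cv2.resize(t['pixels'][160:310,255:455,::-1],(800,600),interpolation=cv2.INTER_CUBIC))
E
```

```text
t 13.65 pos [564.1   3.5  93.4] s -129.0 lat -1.0 F [-1.6 -2.5  0.2] Fu -2.6 gap -0.2
d [0.0358 0.0009 0.0257] w [ 0.0016 -0.0024 -0.0021]
u tool [ 0.8178 -0.0027  0.5755] j [-25.5  16.5  97.4  32.6  82.3 -31.1]
```

View pics/l1.png

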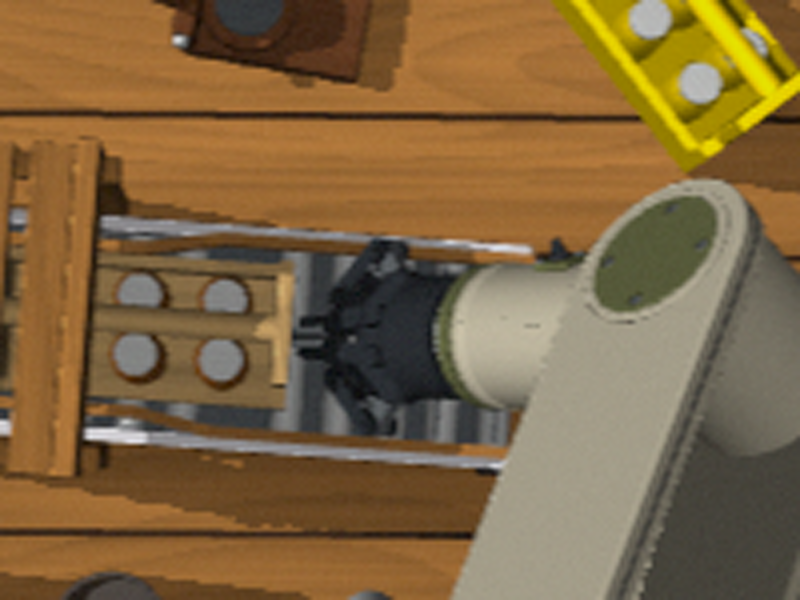

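Emit:
{"name": "jog_arm", "arguments": {
  "targets": [
    [0.0033,0,0.0023,0,0,0,1],
    [0.0065,0,0.0046,0,0,0,1],
    [0.01,0,0.007,0,0,0,1],
    [0.013,0,0.0091,0,0,0,1],
    [0.016,0,0.0112,0,0,0,1]
  ]
}}

```text
time: 14.12
tool_pos: [565.3, 22.8, 93.5]
tcp_rot: [180.0, -35.1, 86.5]
ft_force: [-0.7, -2.7, 0.8]
finger_gap: -0.1
```

Emit:
{"name": "jog_arm", "arguments": {
  "targets": [
    [0.0016,0,0.0011,0,0,0,1],
    [0.0033,0,0.0023,0,0,0,1],
    [0.005,0,0.0034,0,0,0,1],
    [0.0066,0,0.0046,0,0,0,1],
    [0.0082,0,0.0057,0,0,0,1]
  ]
}}

```text
time: 14.53
tool_pos: [565.9, 32.6, 93.5]
tcp_rot: [180.0, -35.1, 86.4]
ft_force: [-0.6, -2.3, -0.6]
finger_gap: -0.2
```

```bash
python3 go2.py -85 93 35
```

```text
t 14.53 pos [565.9  32.6  93.5] s -99.9 lat -0.9 F [-0.6 -2.3 -0.6] Fu -2.3 gap -0.2
d [0.0119 0.0009 0.009 ] w [ 0.0016 -0.0023 -0.0022]
u tool [ 0.8178 -0.0027  0.5755] j [-22.8  15.4  98.7  33.4  80.8 -29.2]
```

Emit:
{"name": "jog_arm", "arguments": {
  "targets": [
    [0.0016,0,0.0011,0,0,0,1],
    [0.0033,0,0.0023,0,0,0,1],
    [0.005,0,0.0034,0,0,0,1],
    [0.0066,0,0.0046,0,0,0,1],
    [0.0066,0,0.0046,0,0,0,1]
  ]
}}

```text
time: 14.95
tool_pos: [566.3, 41.0, 93.6]
tcp_rot: [180.0, -35.2, 86.5]
ft_force: [0.8, -0.6, -0.4]
finger_gap: -0.2
```

Emit:
{"name": "jog_arm", "arguments": {
  "targets": [
    [0.0016,0,0.0011,0,0,0,1],
    [0.0033,0,0.0023,0,0,0,1],
    [0.0033,0,0.0023,0,0,0,1]
  ]
}}

```text
time: 15.2
tool_pos: [566.6, 44.1, 93.6]
tcp_rot: [180.0, -35.1, 86.5]
ft_force: [-1.2, -4.9, 0.7]
finger_gap: 0.0
```

Emit:
{"name": "jog_arm", "arguments": {
  "targets": [
    [0.0008,0,0.0006,0,0,0,1],
    [0.0016,0,0.0011,0,0,0,1],
    [0.0024,0,0.0017,0,0,0,1],
    [0.0033,0,0.0023,0,0,0,1],
    [0.0033,0,0.0023,0,0,0,1]
  ]
}}

```text
time: 15.62
tool_pos: [566.9, 47.7, 93.5]
tcp_rot: [180.0, -35.1, 86.4]
ft_force: [-1.4, -6.3, 1.1]
finger_gap: -0.2
```

Emit:
{"name": "jog_arm", "arguments": {
  "targets": [
    [0.0008,0,0.0006,0,0,0,1],
    [0.0016,0,0.0011,0,0,0,1],
    [0.0024,0,0.0017,0,0,0,1],
    [0.0033,0,0.0023,0,0,0,1],
    [0.0033,0,0.0023,0,0,0,1]
  ]
}}

```text
time: 16.03
tool_pos: [567.1, 51.6, 93.5]
tcp_rot: [180.0, -35.0, 86.4]
ft_force: [-0.9, -7.0, 1.1]
finger_gap: -0.2
```

Emit:
{"name": "jog_arm", "arguments": {
  "targets": [
    [0.0008,0,0.0006,0,0,0,1],
    [0.0016,0,0.0011,0,0,0,1],
    [0.0024,0,0.0017,0,0,0,1],
    [0.0024,0,0.0017,0,0,0,1]
  ]
}}

```text
time: 16.37
tool_pos: [567.3, 54.3, 93.5]
tcp_rot: [180.0, -35.0, 86.4]
ft_force: [-3.1, -7.2, 0.1]
finger_gap: 0.3
```

Emit:
{"name": "jog_arm", "arguments": {
  "targets": [
    [0.0008,0,0.0006,0,0,0,1],
    [0.0016,0,0.0011,0,0,0,1],
    [0.0016,0,0.0011,0,0,0,1]
  ]
}}

```text
time: 16.62
tool_pos: [567.4, 56.1, 93.5]
tcp_rot: [180.0, -35.0, 86.4]
ft_force: [-2.8, -9.0, 0.7]
finger_gap: -0.3
```

Emit:
{"name": "jog_arm", "arguments": {
  "targets": [
    [0.0008,0,0.0006,0,0,0,1],
    [0.0016,0,0.0011,0,0,0,1],
    [0.0016,0,0.0011,0,0,0,1]
  ]
}}

```text
time: 16.87
tool_pos: [567.5, 57.5, 93.5]
tcp_rot: [180.0, -35.0, 86.4]
ft_force: [-3.9, -11.7, 2.5]
finger_gap: -0.0
```

Emit:
{"name": "jog_arm", "arguments": {
  "targets": [
    [0.0008,0,0.0006,0,0,0,1],
    [0.0008,0,0.0006,0,0,0,1]
  ]
}}

```text
time: 17.03
tool_pos: [567.6, 57.6, 93.5]
tcp_rot: [180.0, -34.9, 86.4]
ft_force: [-5.2, -17.5, 3.6]
finger_gap: 0.0
```

Emit:
{"name": "jog_arm", "arguments": {
  "targets": [
    [0.0008,0,0.0006,0,0,0,1],
    [0.0008,0,0.0006,0,0,0,1]
  ]
}}

```text
time: 17.2
tool_pos: [567.7, 57.7, 93.5]
tcp_rot: [180.0, -34.8, 86.4]
ft_force: [-7.6, -22.3, 4.1]
finger_gap: 0.1
```

That is the hard stop: force climbing with no travel, about 15 mm past first touch. I'll back off gently now.

Emit:
{"name": "jog_arm", "arguments": {
  "targets": [
    [-0.0016,0,-0.0011,0,0,0,1],
    [-0.004,0,-0.0028,0,0,0,1],
    [-0.0065,0,-0.0046,0,0,0,1],
    [-0.009,0,-0.0063,0,0,0,1],
    [-0.0115,0,-0.008,0,0,0,1]
  ]
}}

```text
time: 17.62
tool_pos: [566.8, 46.6, 93.5]
tcp_rot: [180.0, -35.1, 86.4]
ft_force: [-0.0, 0.3, 0.1]
finger_gap: -0.3
```

Emit:
{"name": "jog_arm", "arguments": {
  "targets": [
    [-0.0016,0,-0.0011,0,0,0,1],
    [-0.004,0,-0.0028,0,0,0,1],
    [-0.008,0,-0.0056,0,0,0,1],
    [-0.016,0,-0.0112,0,0,0,1],
    [-0.024,0,-0.0168,0,0,0,1]
  ]
}}

```text
time: 18.03
tool_pos: [564.8, 17.7, 93.4]
tcp_rot: [180.0, -35.1, 86.5]
ft_force: [0.2, 0.2, 0.2]
finger_gap: 0.0
```

Emit:
{"name": "jog_arm", "arguments": {
  "targets": [
    [-0.015,0,-0.01,0,0,0,1],
    [-0.03,0,-0.02,0,0,0,1],
    [-0.045,0,-0.03,0,0,0,1],
    [-0.06,0,-0.041,0,0,0,1],
    [-0.075,0,-0.052,0,0,0,1]
  ]
}}

```text
time: 18.45
tool_pos: [559.0, -74.7, 92.7]
tcp_rot: [-180.0, -35.1, 86.4]
ft_force: [0.1, 0.7, -0.4]
finger_gap: 0.2
```

```bash
python3 go2.py -285 220 35;  python3 - <<'E'
from bench import r
from h import *
t=r.snapshot('top')
cv2.imwrite('pics/n1.png',cv2.resize(t['pixels'][160:310,255:455,::-1],(800,600),interpolation=cv2.INTER_CUBIC))
E
```

```text
t 18.45 pos [559.  -74.7  92.7] s -207.3 lat -1.4 F [ 0.1  0.7 -0.4] Fu 0.7 gap 0.2
d [ 0.0097  0.0016 -0.1488] w [ 0.0017 -0.0024 -0.0025]
u tool [ 0.8178 -0.003   0.5755] j [-32.3  20.3  92.7  30.4  86.2 -36. ]
```

View pics/n1.png

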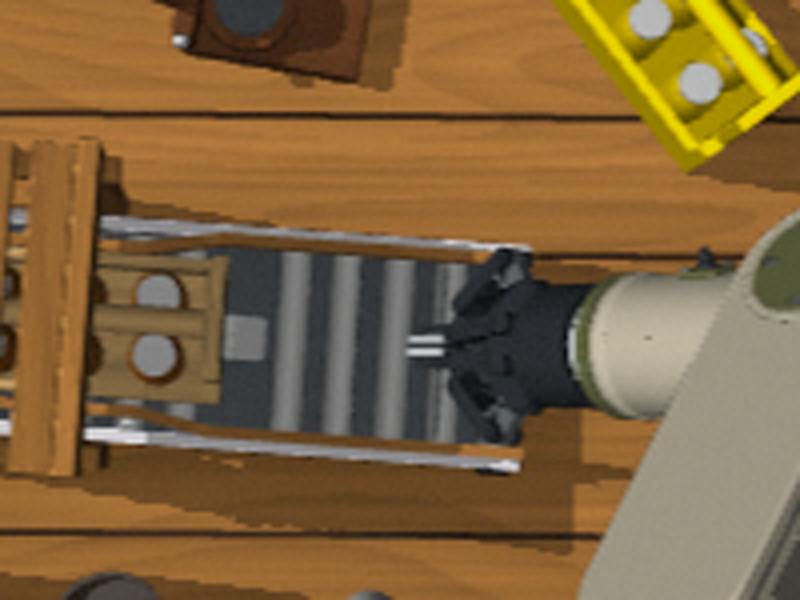

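The catch plate is visible at (245,337), right behind the caddy's rear (x≈225). I'll clear the hand and check that it stays.

Emit:
{"name": "jog_arm", "arguments": {
  "targets": [
    [0,0,-0.025,0,0,0,1],
    [0,0,-0.055,0,0,0,1],
    [0,0,-0.085,0,0,0,1],
    [0,0,-0.115,0,0,0,1],
    [0,0,-0.15,0,0,0,1]
  ]
}}

```text
time: 18.92
tool_pos: [553.1, -160.0, 215.8]
tcp_rot: [-179.9, -35.2, 86.4]
ft_force: [0.4, 0.1, 0.8]
finger_gap: 0.1
```

Emit:
{"name": "jog_arm", "arguments": {
  "targets": [
    [-0.03,0,-0.02,0,0,0,1],
    [-0.06,0,-0.04,0,0,0,1],
    [-0.09,0,-0.06,0,0,0,1],
    [-0.11,0,-0.08,0,0,0,1],
    [-0.11,0,-0.08,0,0,0,1]
  ]
}}

```text
time: 19.33
tool_pos: [544.0, -300.8, 217.2]
tcp_rot: [-180.0, -35.0, 86.1]
ft_force: [0.3, 0.4, 0.2]
finger_gap: 0.5
```

Emit:
{"name": "jog_arm", "arguments": {
  "targets": [
    [0,0,0,0,0,0,1],
    [0,0,0,0,0,0,1],
    [0,0,0,0,0,0,1],
    [0,0,0,0,0,0,1],
    [0,0,0,0,0,0,1]
  ]
}}

```text
time: 19.75
tool_pos: [545.7, -293.8, 217.8]
tcp_rot: [180.0, -35.1, 86.5]
ft_force: [-0.7, -1.0, -0.3]
finger_gap: 0.0
```

```bash
python3 go2.py -285 220 35;  python3 - <<'E'
from bench import r
from h import *
t=r.snapshot('top')
cv2.imwrite('pics/o1.png',cv2.resize(t['pixels'][160:310,255:455,::-1],(800,600),interpolation=cv2.INTER_CUBIC))
q=lambda x,y,z:onz(t,255+(x+.5)/4-.5,160+(y+.5)/4-.5,z)
O=np.array([572.7,132.2,0]);u=np.array([.0593,.998,0])
print('rear top edge s (z115)',(q(228,330,115)-O)@u,'catch front edge s',(q(226,337,54)-O)@u,(q(266,337,54)-O)@u)
s=r.snapshot('side')
cv2.imwrite('pics/o2.png',s['pixels'][:,:,::-1])
cv2.imwrite('pics/o3.png',cv2.resize(s['pixels'][140:340,230:430,::-1],(600,600),interpolation=cv2.INTER_CUBIC))
E
```

```text
t 19.75 pos [ 545.7 -293.8  217.8] s -426.8 lat -1.7 F [-0.7 -1.  -0.3] Fu -1.0 gap 0.0
d [0.1173 0.0015 0.0798] w [ 0.0009 -0.0024 -0.001 ]
u tool [ 0.8178 -0.0013  0.5756] j [-47.4  30.5  65.5  25.9 108.1 -41.1]
rear top edge s (z115) -80.91262130509298 catch front edge s -78.6471067782942 -105.9834500785403
```

View pics/o1.png

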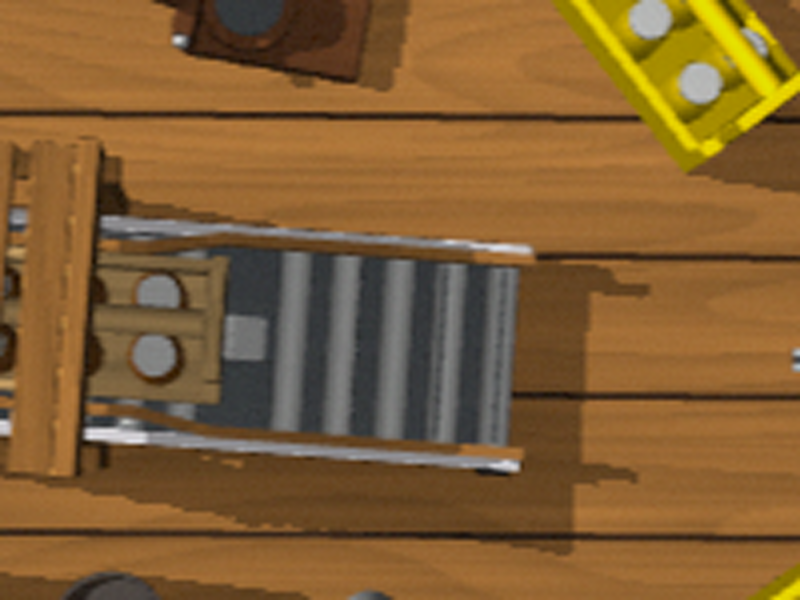

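View pics/o2.png

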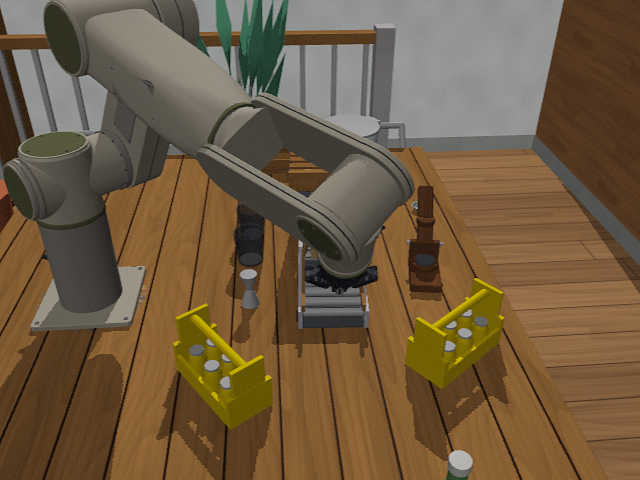

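View pics/o3.png

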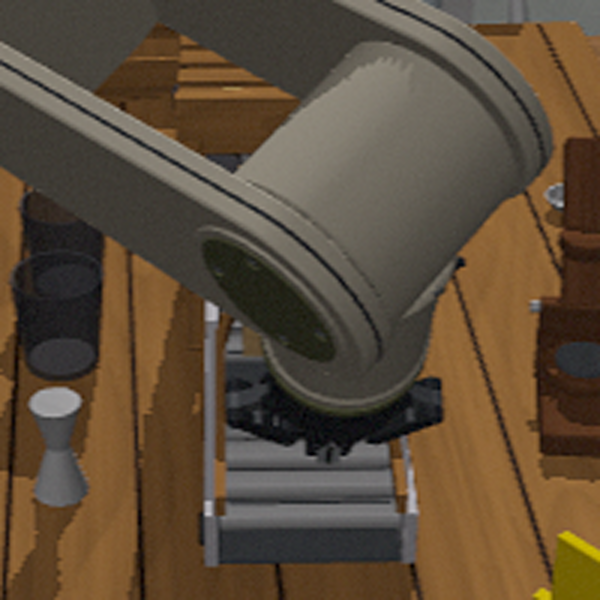

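```bash
python3 - <<'E'
from bench import r
print(r.hand_in())
E
```

```text
the job is handed in; nothing more can be done
None
```

The caddy is home under the roof and held by the catch, and I handed the job in at about 20 s of the 64 s allowed.

- **Lift and set down:** I gripped the pale caddy by its bar and carried it over. I set it square on the open rollers, about 10 mm short of the load spot along the row, and let go.
- **Push:** I pushed with closed, tilted fingertips, meeting the board about 50 mm above the rollers. The buffer first touched at about 5 N. The force rose to about 9–12 N, then climbed steeply at the hard stop, about 15 mm further in.
- **Overshoot:** One small step too many took the push to about 23 N, above the advised 13–16 N but well under the 40 N ramming limit.
- **Last checks:** After I took the hand away, the top view showed the raised catch directly behind the caddy. The rear end was at about runway x = -80 mm. It had settled back roughly 10 mm from full press, as expected, and looked the same in a second picture 1.3 s later.
- **Glasses and jigger:** The jigger and the two glasses beside the row stood where they began. The third glass, behind the roof, was hidden by the arm in the last picture; nothing went near it.
- **Not checked:** In the final side view the arm hid the caddy, so its resting position was checked from the top view only.

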